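Stop the bench meter rocking with a levelling wedge

ROBOT

A 6-joint arm with a two-finger parallel gripper is mounted at the origin on a cart in front of the work surface, level with it; the furniture and walls round the work are solid. World frame = base frame: x ahead of the robot, y to its left, z up, the work surface at z = 0. Lengths are in m, angles in rad, forces in N, time in s.
With the tool pointing down it reaches from about 0.4 to 0.925 m from the base axis. Payload 12.5 kg.
Tool frame: the origin (TCP) lies on the centre line of the jaws, within the pads' length; the fingertips stand 11 mm ahead of it and the grasp point (between the pads) lies 8 mm behind it (tcp_to_tips is the distance from the TCP to the fingertips, in m); z points along the fingers, y is the direction in which the jaws open and shut (so a half turn about z gives the same grasp; the last joint's range is limited). The gripper opens to 95 mm and grips with 3 to 60 N. Pads are 20 mm wide; open, the fingers measure 119 mm over their backs; the gripper's body (75 mm by 180 mm) begins 59 mm behind the grasp point.
Start: joints at [-1.243, 0.491, 1.559, -0, 1.092, -0.106], TCP at [0.263, -0.567, 0.226] pointing down, gripper open.
Joint ranges: [-3.1, 3.1], [-0.84, 2.19], [0.05, 2.79], [-1.13, 4.28], [0.06, 2.93], [-2.69, 2.69]. Speed limits (rad/s): [2.22, 2.22, 2.79, 3.14, 3.14, 3.14].

INTERFACE

Orientations are given as a rotation vector (axis times angle).
In Python, from station import * gives the robot as it stands.
- The arm moves only by the shell command python3 -m creep 'ROWS' [FORCE]. ROWS is text: rows parted by semicolons, each of 7 numbers parted by spaces: the shift along the tool's x, y, z each as a share of 0.04 m, from -1 to 1, then the turn, a rotation vector about the tool's x, y, z each as a share of pi/4 rad, from -1 to 1, then the closure, from -1 (fully open) to 1 (shut). A call has 1 to 8 rows; each row shifts and turns the commanded pose from where the row before left it, along the tool's axes as they then stand; what a row does not reach is not made up. A row lasts 1/8 s, in which the tool goes at most 62.5 mm and 10.7 degrees, less where a joint would pass 70% of its speed; a pose out of reach is approached as far as the arm can. A call with a number of a shift or a turn outside -1 to 1 is refused whole. A call with a gripper value outside its range is refused whole. The fingers move at their own pace and stop on an object; FORCE is the grip in N (left out, the last holds). Time passes only in rows, so rows that do not move let the fingers close. It gives the time, the measured TCP pose, the force and the opening at its end, in the units of the state.
- sense(): the state, without advancing time (a new reading comes with each control period).
- capture(name): name is "side" or "top" or "wrist"; returns (picture, depth): 384x512x3 uint8, red, green, blue; 384x512 float32, m along the optical axis (not along the pixel's ray), 0 where there is no reading.
- get_calibration(name): a dict with "fx", "fy", "cx", "cy" (pixels), "xyz" and "rotation" of the camera in the world; the wrist camera has in their place "mount" (4x4, takes a point from camera to tool coordinates, whose origin is the TCP and whose axes are the flange's). Camera axes: x right, y down, z forward; pixel columns grow to the right and rows downward; lengths in m; the calibration is good to about 2 mm. The wrist camera is an equidistant fisheye: a pixel r from the principal point sees the ray r / f radians off the axis. A picture is of the moment at which its call begins: read the wrist's pose just before it. get_calibration takes no time and is no camera call.
- finish_job(): hands the job in, once; it reports no verdict.
The state is a dict: "clock": time; "q": joint angles; "qd": joint speeds; "joint_efforts": joint torques, N m; "position": TCP position; "eef_rot": TCP orientation; "wrist_force": force on the tool from outside, world axes, zero at the start; "wrist_torque": the same for the moment, N m; "width": opening from 0.0 (shut) to 1.0 (fully open).
Only numpy, scipy, OpenCV 4.12 (cv2) and the standard library are available. Lean on these libraries where they do the work, as an engineer would, in place of code of your own. Each camera call takes 0.05 s, during which the arm holds its last target.

TASK

The bench meter rocks because its front foot on the left, seen from the robot, is stuck too short and hangs clear of the worktop. Picking nothing up, push the orange wedge over the worktop with the fingertips, thin end first, squarely under that foot until it just takes up the gap, without jacking the meter up or shoving it along; then press down with a fingertip on the case above that foot for a second, to check that the corner no longer gives, and draw back. Leave the wedge in place and the bottles, beaker and box undisturbed.

Things in the scene. Friction and masses are not known exactly. Their poses are not given: they have to be found in the camera images.
- meter: Bench meter, loose, 1.6 kg: sloping white and blue case, black knobs, on four grey rubber feet. x to its rear, y to its left; the front faces the robot. Origin on the centre line, 18 mm above the worktop. Case x -100..+100, y -128..+128 mm, underside 22 mm and front edge 46 mm above the worktop. Feet at x -75/+65, y -100/+100 mm; (-75, +100) is short: a light press there tips the meter.
- press_spot (a point): Point on top of the meter's case straight above the short foot (meter frame x = -78, y = +100 mm), 55 mm above the worktop when the meter is level; the case top slopes up to the rear there by about 16 degrees. The nearest knob's axis is 33 mm from it, to the rear and right, and the knob 21 mm across.
- short_foot (a point): Centre of the ball-shaped sole (radius 9 mm) of the meter's short front left foot. The gap between sole and worktop is this point's height less 9 mm: 4.5 to 8 mm, different each time. The foot is seized: it does not move in the case.
- wedge: Orange plastic wedge, loose, 50 g: 90 mm long (x), 40 mm wide (y), flat below, 2 mm thick at the thin end (+x, which goes under the foot), rising evenly to 17 mm at the back (-x) face. Origin: centre of the underside. It starts in front of the meter's left front corner, askew. It slides with about 0.2 N; once it carries the foot the push rises in a few mm to 4 to 8 N, then the meter skews.
- ramp (a point): Middle of the wedge's sloping top face, 9.5 mm above the worktop; x runs down the slope to the thin end, y across the wedge, z square to the slope. The foot's ball touches the slope when the short-foot point is 9 mm from it along this z.
- beaker: Bystander, loose: small plastic beaker, about 52 mm across, 66 mm tall. Origin: centre of the underside.
- red_bottle: Bystander, loose: white plastic bottle with a red cap, 36 mm across, 82 mm tall. Origin: centre of the underside.
- yellow_bottle: Bystander, loose: white plastic bottle with a yellow cap, 36 mm across, 82 mm tall. Origin: centre of the underside.
- oil_bottle: Bystander, loose: small amber bottle with a black cap, 26 mm across, 52 mm tall. Origin: centre of the underside.
- slide_box: Bystander, loose: flat green box, 99 x 172 x 25 mm. Origin: centre of the underside.

How it is judged:
By the outcome, as a careful person would: the job done as asked, in the order asked, and still so for the second after the job is handed in, with the robot touching nothing.
It also fails if it takes over 56 s, if anything falls off the work surface, if the arm or the gripper's body presses on something with over 40 N, if the wrist force passes 120 N, or if a joint passes its speed limit or range.

## Working session

There is one attempt and no reset: what is moved stays moved. The work goes in short steps, Python scripts to look and compute and a shell command to move; the robot and the scene stay as the last step left them, time stands still between calls to the robot, and variables do not carry over. Pictures are saved under pics/ and viewed, and the job is handed in when it is done.

```bash
ls; mkdir -p pics; python3 - <<'E'
from station import *
import cv2,numpy as np
s=sense();print(s)
for n in("side","top","wrist"):
    p,d=capture(n);cv2.imwrite(f"pics/{n}0.png",cv2.cvtColor(p,cv2.COLOR_RGB2BGR));np.save(f"pics/{n}0.npy",d)
    print(n,get_calibration(n))
E
```

```text
pics
{'clock': 0.0, 'q': array([-1.24260050e+00,  4.91529765e-01,  1.55943943e+00, -1.24368347e-06,
        1.09168344e+00, -1.05603842e-01]), 'qd': array([-0.00251286,  0.00040286,  0.00148134, -0.00036046, -0.00237191,
        0.0007802 ]), 'joint_efforts': array([-2.10524745e-04, -6.12646437e+01, -2.58189046e+01,  6.91958028e-02,
        4.81638929e-02, -8.73922477e-05]), 'position': array([ 0.26264669, -0.5668883 ,  0.2250837 ]), 'eef_rot': array([-3.06695414e+00, -6.75854796e-01,  1.86587546e-04]), 'wrist_force': array([-0.61510647,  0.33551641, -0.07185787]), 'wrist_torque': array([-0.00845981, -0.00675666,  0.00016262]), 'width': 1.0010222203439572}
side {'fx': 379.3348802209342, 'fy': 379.3348802209342, 'cx': 250.50806375803188, 'cy': 192.12919283371602, 'xyz': array([0.19371611, 0.78970516, 0.75989113]), 'rotation': array([-0.6191451 ,  2.62049553, -1.23901467])}
top {'fx': 479.7848789981408, 'fy': 479.7848789981408, 'cx': 254.18167049082695, 'cy': 192.42686503185098, 'xyz': array([0.243303  , 0.07406314, 1.48002141]), 'rotation': array([-2.11069074,  2.11762147, -0.2232482 ])}
wrist {'fx': 297.3186396354542, 'fy': 297.3186396354542, 'cx': 255.17253597523072, 'cy': 188.90988351102567, 'mount': array([[ 9.68175921e-05, -9.61047490e-01, -2.76383272e-01,
         7.69345055e-02],
       [ 9.99999966e-01,  1.60365994e-04, -2.07327119e-04,
         3.50413202e-05],
       [ 2.43573686e-04, -2.76383243e-01,  9.61047472e-01,
        -1.58146151e-01],
       [ 0.00000000e+00,  0.00000000e+00,  0.00000000e+00,
         1.00000000e+00]])}
```

View pics/top0.png

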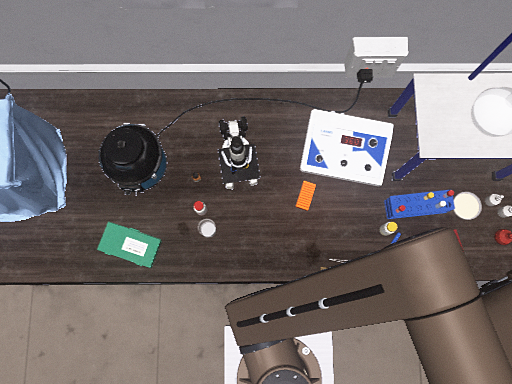

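View pics/side0.png

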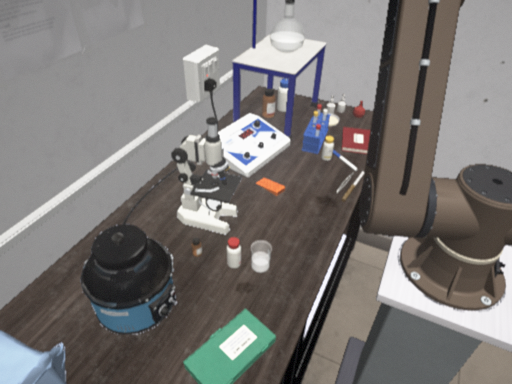

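View pics/wrist0.png

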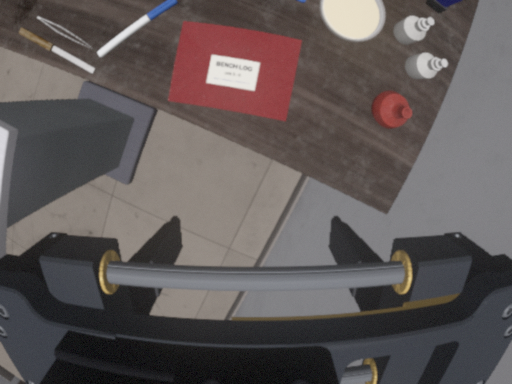

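The top view shows the wedge at about (306,195) and the meter at about (347,147). Both lie ahead of the robot on its right. The microscope is at (238,155), to the left of the wedge.

```bash
cat > h.py <<'E'
from station import *
import cv2,numpy as np
from scipy.spatial.transform import Rotation as R
def ray(n,uv,s=None):
    c=get_calibration(n);u=(np.atleast_2d(uv)-[c['cx'],c['cy']])/[c['fx'],c['fy']]
    if n=='wrist':
        th=np.linalg.norm(u,axis=1);k=np.where(th>1e-9,np.sin(th)/np.maximum(th,1e-9),1)
        d=np.c_[u*k[:,None],np.cos(th)]
        M=c['mount'];Rt=R.from_rotvec(s['eef_rot']).as_matrix()
        return Rt@M[:3,3]+s['position'],d@M[:3,:3].T@Rt.T
    return np.array(c['xyz']),np.c_[u,np.ones(len(u))]@R.from_rotvec(c['rotation']).as_matrix().T
def plane(n,uv,z,s=None):
    o,d=ray(n,uv,s);return o+d*((z-o[2])/d[:,2])[:,None]
def orange(p):
    h=cv2.cvtColor(p,cv2.COLOR_RGB2HSV);return cv2.inRange(h,(4,170,120),(18,255,255))
def big(m):
    cs,_=cv2.findContours(m,cv2.RETR_EXTERNAL,cv2.CHAIN_APPROX_NONE);return max(cs,key=cv2.contourArea)[:,0,:].astype(float)
def proj(n,P,s=None):
    c=get_calibration(n);P=np.atleast_2d(P)
    if n=='wrist':
        Rt=R.from_rotvec(s['eef_rot']).as_matrix();M=c['mount']
        q=((P-s['position'])@Rt-M[:3,3])@M[:3,:3]
        r=np.linalg.norm(q[:,:2],axis=1);th=np.arctan2(r,q[:,2]);u=q[:,:2]/r[:,None]*th[:,None]
    else:
        q=(P-c['xyz'])@R.from_rotvec(c['rotation']).as_matrix();u=q[:,:2]/q[:,2:]
    return u*[c['fx'],c['fy']]+[c['cx'],c['cy']]
E
python3 - <<'E'
from h import *
p=cv2.cvtColor(cv2.imread('pics/top0.png'),cv2.COLOR_BGR2RGB)
c=big(orange(p));w=plane('top',c,0.008)
r=cv2.minAreaRect((w[:,:2]*1000).astype(np.float32));print(r,cv2.boxPoints(r))
for nm,uv,z in [('mFL',(312,108),.06),('mFL2',(303,175),.046),('mFR',(381,186),.046),('red',(199,208),.08),('mic',(240,188),.0),('yel',(389,228),.08)]:print(nm,plane('top',uv,z))
s=sense();print(R.from_rotvec(s['eef_rot']).as_matrix())
E
```

```text
((542.483154296875, -92.71995544433594), (41.43349838256836, 88.77001190185547), 71.77577209472656) [[ 493.8456    -98.51674 ]
 [ 578.1629   -126.278366]
 [ 591.1207    -86.92317 ]
 [ 506.8034    -59.161545]]
mFL [[ 0.81153277 -0.11440728  0.06      ]]
mFL2 [[ 0.59839426 -0.08233896  0.046     ]]
mFR [[ 0.5630121  -0.32066737  0.046     ]]
red [[0.4902644  0.23180449 0.08      ]]
mic [[0.56807864 0.1126842  0.        ]]
yel [[ 0.42892104 -0.32751333  0.08      ]]
[[ 9.07373795e-01  4.20324560e-01 -2.45631101e-04]
 [ 4.20324621e-01 -9.07373487e-01  7.53448490e-04]
 [ 9.38137564e-05 -7.86904215e-04 -9.99999686e-01]]
```

```bash
python3 -m creep '0.634 -0.70 0 0 0 0 0.68;0.634 -0.70 0 0 0 0 0.68;0.634 -0.70 0 0 0 0 0.68;0.634 -0.70 0 0 0 0 0.68;0.634 -0.70 0 0 0 0 0.68;0.634 -0.70 0 0 0 0 0.68;0.634 -0.70 0 0 0 0 0.68' 10
python3 -m creep '0.634 -0.70 0 0 0 0 0.68;0.634 -0.70 0 0 0 0 0.68;0.634 -0.70 0 0 0 0 0.68;0.634 -0.70 0 0 0 0 0.68;0.634 -0.70 0 0 0 0 0.68;0.634 -0.70 0 0 0 0 0.68;0.634 -0.70 0 0 0 0 0.68;0 0 0 0 0 0.2 0.68'
python3 -m creep '0 0 0 0 0 0.2 0.68;0 0 0 0 0 0.2 0.68;0 0 0 0 0 0.14 0.68;0 0 0 0 0 0 0.68;0 0 0 0 0 0 0.68'
python3 - <<'E'
from h import *
s=sense();print(s['position'],s['eef_rot'],s['width'],s['clock']);print(R.from_rotvec(s['eef_rot']).as_matrix()[:,0])
for n in("wrist","top"):
    p,d=capture(n);cv2.imwrite(f"pics/{n}1.png",cv2.cvtColor(p,cv2.COLOR_RGB2BGR));np.save(f"pics/{n}1.npy",d)
np.save('pics/s1.npy',s,allow_pickle=True)
E
```

```text
clock: 1.02
position: [0.3416, -0.3134, 0.2256]
eef_rot: [-3.068, -0.676, 0.0]
wrist_force: [-0.6, -0.7, 0.2]
width: 0.322
clock: 2.02
position: [0.4204, -0.0603, 0.2256]
eef_rot: [-3.111, -0.433, 0.0]
wrist_force: [-0.5, -0.0, -0.7]
width: 0.159
clock: 2.65
position: [0.4201, -0.0622, 0.2256]
eef_rot: [3.133, -0.227, -0.0]
wrist_force: [-0.5, -0.9, -0.4]
width: 0.159
[ 0.42007663 -0.0621709   0.22559052] [ 3.13326751e+00 -2.27432553e-01 -7.68814687e-05] 0.15924790262646657 2.65
[ 9.89517662e-01 -1.44411891e-01 -4.28998215e-05]
```

View pics/wrist1.png

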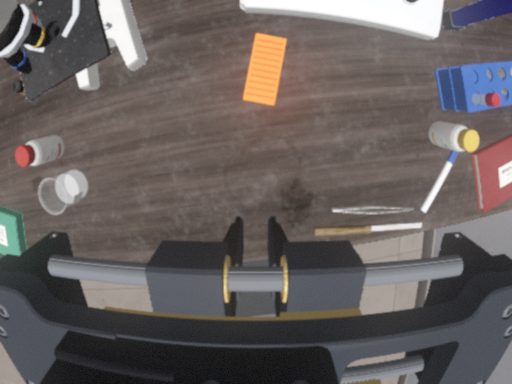

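The wrist view shows the wedge at (265,70) and the meter's front edge cut off at the top of the frame. I'll move forward and up to see all of the case front.

```bash
python3 -m creep '0.8 0.1 -0.5 0 0 0 0.68;0.8 0.1 -0.5 0 0 0 0.68;0.8 0.1 -0.5 0 0 0 0.68;0.8 0.1 -0.5 0 0 0 0.68;0 0 0 0 0 0 0.68;0 0 0 0 0 0 0.68'
python3 - <<'E'
from h import *
s=sense();print(s['position'],s['eef_rot'],s['width'],s['clock'],s['qd'].max())
for n in("wrist",):
    p,d=capture(n);cv2.imwrite(f"pics/{n}2.png",cv2.cvtColor(p,cv2.COLOR_RGB2BGR));np.save(f"pics/{n}2.npy",d)
np.save('pics/s2.npy',s,allow_pickle=True)
b=cv2.cvtColor(p,cv2.COLOR_RGB2BGR);cv2.imwrite('pics/w2z.png',cv2.resize(b[0:290,130:520],None,fx=2,fy=2,interpolation=cv2.INTER_CUBIC))
E
```

```text
clock: 3.5
position: [0.5435, -0.0965, 0.3048]
eef_rot: [-3.133, 0.23, 0.002]
wrist_force: [-0.5, -0.6, -0.7]
width: 0.16
[ 0.54349158 -0.09652688  0.30482568] [-3.13285321e+00  2.30341868e-01  2.39198224e-03] 0.15992918207223647 3.5 0.010782461221751237
```

View pics/w2z.png

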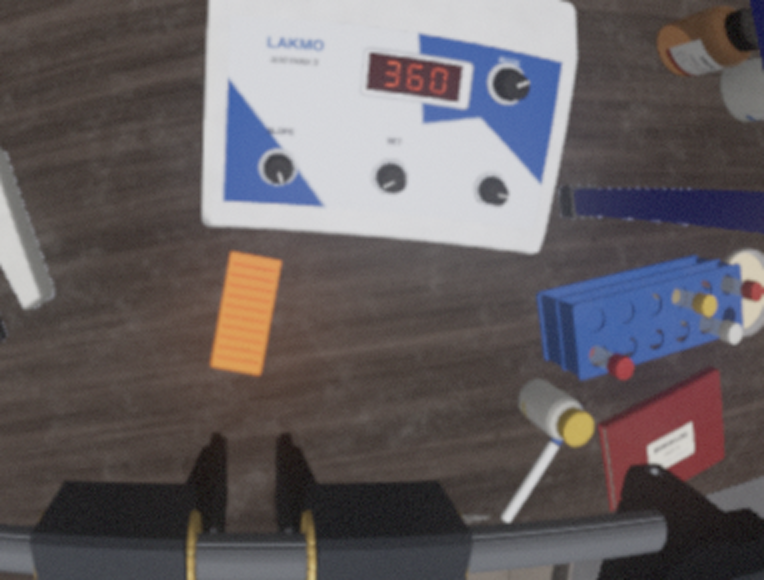

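The zoomed view shows the wedge at (246,313), the meter's front-left corner at (204,224), its front-right corner at (543,251) and the left knob at (278,168).

```bash
cat > meas.py <<'E'
from h import *
def meter(p,s,verbose=True):
    # white/blue case mask: bright pixels
    g=cv2.cvtColor(p,cv2.COLOR_RGB2HSV)
    m=cv2.inRange(g,(0,0,150),(180,70,255))|cv2.inRange(g,(100,90,90),(125,255,255))
    m=cv2.morphologyEx(m,cv2.MORPH_OPEN,np.ones((3,3)))
    c=big(m);P=plane('wrist',c,0.046,s)
    return m,c,P
def wedge(p,s):
    c=big(orange(p));P=plane('wrist',c,0.008,s)
    r=cv2.minAreaRect((P[:,:2]*1000).astype(np.float32));return c,P,r
E
python3 - <<'E'
from meas import *
s=np.load('pics/s2.npy',allow_pickle=True).item()
p=cv2.cvtColor(cv2.imread('pics/wrist2.png'),cv2.COLOR_BGR2RGB);d=np.load('pics/wrist2.npy')
m,c,P=meter(p,s)
# front edge: lowest boundary px per column
cols=np.arange(245,392,4);uv=[]
for u in cols:
    rr=c[np.abs(c[:,0]-u)<.6]; uv.append([u,rr[:,1].max()+.5])
F=plane('wrist',uv,.046,s);k=np.polyfit(F[:,1],F[:,0],1);print('front x=',k,'resid',np.abs(np.polyval(k,F[:,1])-F[:,0]).max(),'yaw',-np.degrees(np.arctan(k[0])) )
yaw=-np.arctan(k[0])
ux=np.array([np.cos(yaw),np.sin(yaw)]);uy=np.array([-ux[1],ux[0]])
# left edge px per row
for v in range(70,112,6):
    rr=c[np.abs(c[:,1]-v)<.6]
    for z in (.046,.052,.06):
        a=plane('wrist',[[rr[:,0].min()-.5,v]],z,s)[0];print(v,z,np.round([a[:2]@ux,a[:2]@uy],4),end=' ')
    print()
for v in range(112,118):
  rr=c[np.abs(c[:,1]-v)<.6];print(v,rr[:,0].min(),rr[:,0].max())
for u in(232,):pass
rr=c[np.abs(c[:,0]-380)<.6];
for v in (100,110,116,120):
    rr=c[np.abs(c[:,1]-v)<.6];a=plane('wrist',[[rr[:,0].max()+.5,v]],.048,s)[0];print('R',rr[:,0].max(),a,a[:2]@ux,a[:2]@uy)
print('front s',np.array([np.polyval(k,-.2),-.2])@ux)
wc,W,r=wedge(p,s);print(r,cv2.boxPoints(r))
print('depth pts')
for uv in [(269,84),(240,100),(253,150),(300,115),(260,125)]:
    z=d[uv[1],uv[0]];o,dr=ray('wrist',uv,s);
    c0=get_calibration('wrist');M=c0['mount'][:3,:3];ax=R.from_rotvec(s['eef_rot']).as_matrix()@M[:,2]
    print(uv,o+dr[0]*z/(dr[0]@ax))
print('knobL',plane('wrist',[[269,84]],.07,s))
E
```

```text
front x= [0.20191239 0.62986834] resid 0.0009329060022259528 yaw -11.415250980006725
70 0.046 [0.6772 0.0516] 70 0.052 [0.6765 0.0511] 70 0.06 [0.6756 0.0505] 
76 0.046 [0.6687 0.0512] 76 0.052 [0.6682 0.0507] 76 0.06 [0.6674 0.05  ] 
82 0.046 [0.6602 0.0522] 82 0.052 [0.6597 0.0517] 82 0.06 [0.6591 0.051 ] 
88 0.046 [0.6517 0.0518] 88 0.052 [0.6514 0.0513] 88 0.06 [0.651  0.0506] 
94 0.046 [0.6433 0.0514] 94 0.052 [0.6431 0.0509] 94 0.06 [0.6428 0.0502] 
100 0.046 [0.6349 0.051 ] 100 0.052 [0.6348 0.0505] 100 0.06 [0.6347 0.0498] 
106 0.046 [0.6264 0.0506] 106 0.052 [0.6265 0.0501] 106 0.06 [0.6265 0.0494] 
112 234.0 403.0
113 246.0 402.0
114 265.0 402.0
115 282.0 402.0
116 293.0 402.0
117 308.0 401.0
R 405.0 [ 0.60554572 -0.3340976   0.048     ] 0.6596911465899802 -0.20764010018241966
R 403.0 [ 0.59061213 -0.32903391  0.048     ] 0.6440507683456166 -0.20563220954336048
R 402.0 [ 0.58165015 -0.32644469  0.048     ] 0.6347536191872236 -0.20486794989656384
R 401.0 [ 0.57572078 -0.32416714  0.048     ] 0.6284907748896359 -0.20380898300203515
front s 0.617408618745072Traceback (most recent call last):
  File "<stdin>", line 25, in <module>
  File "meas.py", line 10, in wedge
    c=big(orange(p));P=plane('wrist',c,0.008,s)
  File "h.py", line 17, in big
    cs,_=cv2.findContours(m,cv2.RETR_EXTERNAL,cv2.CHAIN_APPROX_NONE);return max(cs,key=cv2.contourArea)[:,0,:].astype(float)
                                                                            ~~~^^^^^^^^^^^^^^^^^^^^^^^^
ValueError: max() iterable argument is empty
```

```bash
sed -i 's/(4,170,120),(18/(4,130,120),(18/' h.py
python3 - <<'E'
from meas import *
s=np.load('pics/s2.npy',allow_pickle=True).item()
p=cv2.cvtColor(cv2.imread('pics/wrist2.png'),cv2.COLOR_BGR2RGB);d=np.load('pics/wrist2.npy')
h=cv2.cvtColor(p,cv2.COLOR_RGB2HSV);print(h[150,253],h[155,250])
wc,W,r=wedge(p,s);print(r,cv2.boxPoints(r))
c0=get_calibration('wrist');M=c0['mount'][:3,:3];ax=R.from_rotvec(s['eef_rot']).as_matrix()@M[:,2]
for uv in [(269,84),(240,100),(253,150),(300,118),(260,122),(340,200)]:
    z=d[uv[1],uv[0]];o,dr=ray('wrist',uv,s);print(uv,o+dr[0]*z/(dr[0]@ax))
t=cv2.cvtColor(cv2.imread('pics/top0.png'),cv2.COLOR_BGR2RGB)
g=cv2.cvtColor(t,cv2.COLOR_RGB2HSV);m=cv2.inRange(g,(0,0,150),(180,70,255));m[:, :295]=0;m[:105]=0;m[190:]=0;m[:,396:]=0
c=big(m);uv=[]
for u in range(308,380,4):
    uv.append([u,c[np.abs(c[:,0]-u)<.6][:,1].max()+.5])
F=plane('top',uv,.046);k=np.polyfit(F[:,1],F[:,0],1);print('top front',k,-np.degrees(np.arctan(k[0])),np.abs(np.polyval(k,F[:,1])-F[:,0]).max())
r=cv2.minAreaRect((plane('top',c,.06)[:,:2]*1000).astype(np.float32));print(r,cv2.boxPoints(r))
E
```

```text
[ 15 153 218] [ 15 152 218]
((541.3822631835938, -92.18474578857422), (42.23057556152344, 93.57902526855469), 71.19869995117188) [[ 490.28418   -97.093704]
 [ 578.87     -127.25302 ]
 [ 592.48035   -87.27579 ]
 [ 503.89453   -57.11647 ]]
(269, 84) [ 0.64476847 -0.12992348  0.07577535]
(240, 100) [ 0.63018455 -0.08890319  0.05029872]
(253, 150) [ 0.55187536 -0.0949221   0.00664466]
(300, 118) [ 0.59073955 -0.17471329 -0.00128595]
(260, 122) [ 5.92938097e-01 -1.11929289e-01  2.55999428e-04]
(340, 200) [ 0.44617475 -0.22819637 -0.00307136]
top front [0.20591129 0.62822465] -11.635224615637215 0.0038448156037892423
((685.9219970703125, -218.61529541015625), (261.6638488769531, 211.3770751953125), 78.10872650146484) [[ 555.54285 -324.86194]
 [ 762.3839  -368.4173 ]
 [ 816.30115 -112.36865]
 [ 609.4601   -68.81329]]
```

Meter yaw comes out as −11.5° in both views, and the case is 255 mm wide against 256 mm nominal. That puts the short foot at about (0.634, −0.1045). The wedge needs a turn of about +7°. Pushing it with a flat two-finger bar lined up with the meter should square it up and centre it.

```bash
python3 -m creep '0 0 0 0 0 0.067 0.45;-0.48 -0.063 0.8 0 0 0 0.45;-0.48 -0.063 0.8 0 0 0 0.45;-0.48 -0.063 0.8 0 0 0 0.45;-0.48 -0.063 0.8 0 0 0 0.45;0 0 1 0 0 0 0.45;0 0 1 0 0 0 0.45;0 0 1 0 0 0 0.45'
python3 -m creep '0 0 0 0 0 0 0.45'
python3 - <<'E'
from h import *
s=sense();print(s['position'],R.from_rotvec(s['eef_rot']).as_matrix()[:,0],s['width'],s['wrist_force'])
ux=np.array([.9802,-.1979]);uy=np.array([.1979,.9802]);print(s['position'][:2]@ux,s['position'][:2]@uy)
E
```

```text
clock: 4.55
position: [0.4701, -0.0714, 0.0567]
eef_rot: [3.126, -0.313, -0.0]
wrist_force: [0.7, -1.4, 0.2]
width: 0.277
clock: 4.68
position: [0.4692, -0.0711, 0.056]
eef_rot: [-3.125, 0.313, 0.008]
wrist_force: [-0.4, -0.2, -0.3]
width: 0.279
[ 0.4691766  -0.07113926  0.0559674 ] [ 0.98008156 -0.19852373 -0.00533493] 0.279316601594183 [-0.38103458 -0.16271926 -0.28715699]
0.47396536349301394 0.02311934646960335
```

```bash
python3 -m creep '0 0 0.5 0 0 0 0.45;0 0 0.5 0 0 0 0.45;0 0 0 0 0 0 0.45;0.15 0 0 0 0 0 0.45;0.15 0 0 0 0 0 0.45;0.12 0 0 0 0 0 0.45;0.12 0 0 0 0 0 0.45;0.12 0 0 0 0 0 0.45'
python3 -m creep '0.12 0 0 0 0 0 0.45;0.12 0 0 0 0 0 0.45;0.12 0 0 0 0 0 0.45;0.12 0 0 0 0 0 0.45;0 0 0 0 0 0 0.45'
python3 - <<'E'
from meas import *
s=sense();print(s['position'],R.from_rotvec(s['eef_rot']).as_matrix()[:,0],s['wrist_force'])
ux=np.array([.9802,-.1979]);uy=np.array([.1979,.9802]);print(s['position'][:2]@ux,s['position'][:2]@uy)
p,d=capture('wrist');b=cv2.cvtColor(p,cv2.COLOR_RGB2BGR);cv2.imwrite('pics/w3.png',b);np.save('pics/s3.npy',s,allow_pickle=True)
p,d=capture('side');b=cv2.cvtColor(p,cv2.COLOR_RGB2BGR);cv2.imwrite('pics/sd3.png',cv2.resize(b[100:220,190:330],None,fx=5,fy=5,interpolation=cv2.INTER_CUBIC))
E
```

```text
clock: 5.68
position: [0.4973, -0.077, 0.0176]
eef_rot: [3.126, -0.314, -0.0]
wrist_force: [-0.2, 0.0, 0.2]
width: 0.279
clock: 6.3
position: [0.5161, -0.0808, 0.0176]
eef_rot: [3.126, -0.314, 0.001]
wrist_force: [0.2, 0.4, 1.1]
width: 0.276
[ 0.51612574 -0.08083985  0.01760364] [ 9.80055531e-01 -1.98723538e-01  3.35284737e-04] [0.21566367 0.39123973 1.08062837]
0.5219046607297052 0.02290206104110126
```

View pics/w3.png

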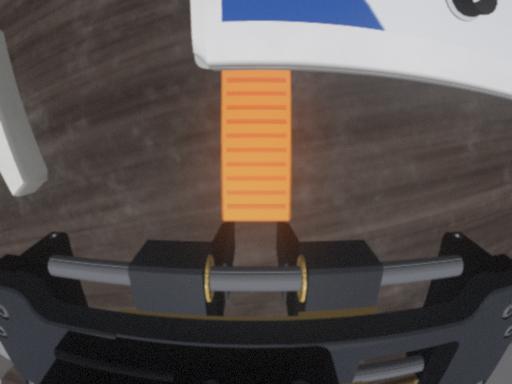

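View pics/sd3.png

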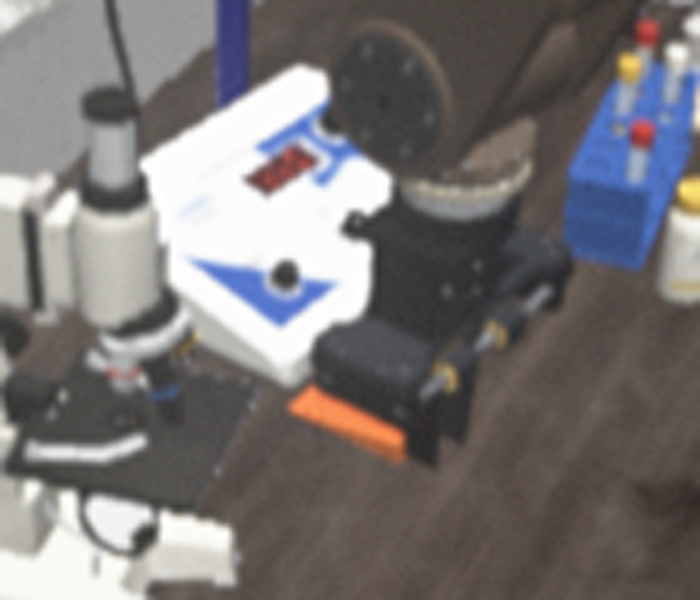

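The wedge is now flush with the fingers (columns 221–291, back edge at row 222). The case's front-left corner is at about (196,66). I'll re-measure from this closer view.

```bash
python3 - <<'E'
from meas import *
s=np.load('pics/s3.npy',allow_pickle=True).item()
p=cv2.cvtColor(cv2.imread('pics/w3.png'),cv2.COLOR_BGR2RGB)
ux=np.array([.9802,-.1979]);uy=np.array([.1979,.9802])
st=lambda P:np.c_[P[:,:2]@ux,P[:,:2]@uy]
m,c,P=meter(p,s)
uv=[[u,c[np.abs(c[:,0]-u)<.6][:,1].max()+.5] for u in range(215,500,10)]
F=st(plane('wrist',uv,.046,s));k=np.polyfit(F[:,1],F[:,0],1);print('front slope deg rel',np.degrees(np.arctan(k[0])),'s at t=.023',np.polyval(k,.023));print(np.round((F[:,0]-np.polyval(k,F[:,1]))*1e3,1))
for v in range(5,60,9):
    u=c[np.abs(c[:,1]-v)<.6][:,0].min()-.5
    for z in(.048,.056): print(v,u,np.round(st(plane('wrist',[[u,v]],z,s)),4)[0],end=' ')
    print()
cc=big(orange(p))
for v in(80,120,160,200,215):
    r=cc[np.abs(cc[:,1]-v)<.6][:,0];z=.006+ (v-80)/140*.011
    print('wedge',v,np.round(st(plane('wrist',[[r.min()-.5,v],[r.max()+.5,v]],z,s)),4).tolist())
print('back',np.round(st(plane('wrist',[[256,cc[:,1].max()+.5]],.017,s)),4))
E
```

```text
front slope deg rel -0.039786248922591624 s at t=.023 0.6171721985229232
[-0.2  0.1  0.  -0.1 -0.1 -0.1 -0.   0.1  0.2 -0.1  0.2 -0.  -0.2  0.2
  0.1  0.1  0.1 -0.3 -0.2 -0.  -0.3 -0.  -0.2  0.2  0.1  0.1  0.2 -0.2
 -0. ]
5 189.5 [0.6454 0.0508] 5 189.5 [0.6425 0.049 ] 
14 190.5 [0.641  0.0502] 14 190.5 [0.6383 0.0485] 
23 190.5 [0.6367 0.0501] 23 190.5 [0.6343 0.0484] 
32 190.5 [0.6324 0.05  ] 32 190.5 [0.6303 0.0483] 
41 191.5 [0.6283 0.0495] 41 191.5 [0.6264 0.0478] 
50 192.5 [0.6241 0.0491] 50 192.5 [0.6226 0.0474] 
59 194.5 [0.62   0.0482] 59 194.5 [0.6187 0.0466] 
wedge 80 [[0.614, 0.0418], [0.614, 0.0024]]
wedge 120 [[0.5912, 0.0422], [0.5912, 0.002]]
wedge 160 [[0.5689, 0.0417], [0.5689, 0.0019]]
wedge 200 [[0.5464, 0.0421], [0.5463, 0.0016]]
wedge 215 [[0.5376, 0.0423], [0.5376, 0.002]]
back [[0.5338 0.0218]]
```

The wedge is square to the meter and centred at t = 22 mm, and the foot estimate is also 22 mm. The foot should touch within 32–53 mm more travel.

```bash
python3 -m creep '0.1 0 0 0 0 0 0.45;0.1 0 0 0 0 0 0.45;0.1 0 0 0 0 0 0.45;0.1 0 0 0 0 0 0.45;0.1 0 0 0 0 0 0.45;0.1 0 0 0 0 0 0.45;0.1 0 0 0 0 0 0.45'
for i in 1; do python3 -m creep '0.025 0 0 0 0 0 0.45;0.025 0 0 0 0 0 0.45'; done
python3 -m creep '0.025 0 0 0 0 0 0.45;0.025 0 0 0 0 0 0.45'
python3 -m creep '0.025 0 0 0 0 0 0.45;0.025 0 0 0 0 0 0.45'
```

```text
clock: 7.28
position: [0.5435, -0.0864, 0.0176]
eef_rot: [3.126, -0.314, 0.0]
wrist_force: [0.2, -0.2, -0.1]
width: 0.276
clock: 7.52
position: [0.5451, -0.0867, 0.0176]
eef_rot: [3.126, -0.314, -0.0]
wrist_force: [-0.4, -0.0, 0.7]
width: 0.276
clock: 7.78
position: [0.5472, -0.0871, 0.0176]
eef_rot: [3.126, -0.314, 0.0]
wrist_force: [0.5, -0.1, 0.0]
width: 0.276
clock: 8.02
position: [0.5492, -0.0875, 0.0176]
eef_rot: [3.126, -0.314, 0.0]
wrist_force: [-1.4, -0.2, -0.4]
width: 0.279
```

```bash
for i in 1; do python3 -m creep '0 0 0 0 0 0 0.45' | grep force;  python3 -m creep '0 0 0 0 0 0 0.45' | grep force; python3 -m creep '0 0 0 0 0 0 0.45' | grep force; done
python3 -m creep '0.025 0 0 0 0 0 0.45'; python3 -m creep '0 0 0 0 0 0 0.45' | grep force;python3 -m creep '0 0 0 0 0 0 0.45' | grep force
```

```text
wrist_force: [0.4, -0.0, 0.2]
wrist_force: [0.1, 0.5, -0.0]
wrist_force: [-0.4, 0.6, 0.2]
clock: 8.52
position: [0.5501, -0.0877, 0.0176]
eef_rot: [3.126, -0.314, -0.0]
wrist_force: [-0.6, 0.6, 0.1]
width: 0.274
wrist_force: [0.2, -0.2, 0.9]
wrist_force: [-1.2, -0.0, -0.6]
```

```bash

python3 -m creep '0.025 0 0 0 0 0 0.45' | grep force; python3 -m creep '0.025 0 0 0 0 0 0.45' | grep force;python3 -m creep '0.025 0 0 0 0 0 0.45' | grep force;python3 -m creep '0 0 0 0 0 0 0.45' | grep -E "force|pos"
```

```text
wrist_force: [0.3, 0.5, -0.4]
wrist_force: [1.1, -0.1, -0.4]
wrist_force: [-0.1, 0.4, -0.3]
position: [0.5532, -0.0883, 0.0176]
wrist_force: [-0.3, 0.2, 0.5]
```

```bash

python3 -m creep '0.025 0 0 0 0 0 0.45' | grep force; python3 -m creep '0.025 0 0 0 0 0 0.45' | grep force;python3 -m creep '0 0 0 0 0 0 0.45' | grep -E "force|pos"
```

```text
wrist_force: [0.4, -0.3, -0.1]
wrist_force: [-1.0, 0.3, -0.1]
position: [0.5551, -0.0887, 0.0176]
wrist_force: [-0.1, 0.2, 0.1]
```

```bash

python3 -m creep '0.025 0 0 0 0 0 0.45' | grep force; python3 -m creep '0.025 0 0 0 0 0 0.45' | grep force;python3 -m creep '0 0 0 0 0 0 0.45' | grep -E "force|pos"
```

```text
wrist_force: [-0.4, 0.5, -0.8]
wrist_force: [-0.4, 0.2, -0.6]
position: [0.5571, -0.0891, 0.0176]
wrist_force: [0.5, -0.6, -0.0]
```

```bash

python3 -m creep '0.025 0 0 0 0 0 0.45' | grep force; python3 -m creep '0.025 0 0 0 0 0 0.45' | grep force;python3 -m creep '0 0 0 0 0 0 0.45' | grep -E "force|pos"
```

```text
wrist_force: [-0.5, 0.3, -0.5]
wrist_force: [-0.3, -0.7, 0.2]
position: [0.559, -0.0895, 0.0176]
wrist_force: [0.5, -0.4, -0.4]
```

```bash

python3 -m creep '0.025 0 0 0 0 0 0.45' | grep force; python3 -m creep '0.025 0 0 0 0 0 0.45' | grep force;python3 -m creep '0 0 0 0 0 0 0.45' | grep -E "force|pos"
```

```text
wrist_force: [0.5, 0.7, -0.8]
wrist_force: [-0.6, -0.1, -0.6]
position: [0.561, -0.0899, 0.0176]
wrist_force: [0.2, -0.4, -0.2]
```

```bash

python3 -m creep '0.025 0 0 0 0 0 0.45' | grep force; python3 -m creep '0.025 0 0 0 0 0 0.45' | grep force;python3 -m creep '0 0 0 0 0 0 0.45' | grep -E "force|pos"
```

```text
wrist_force: [0.1, -0.1, -0.1]
wrist_force: [0.1, 0.8, -0.6]
position: [0.5629, -0.0903, 0.0176]
wrist_force: [0.2, 0.2, 0.2]
```

```bash
python3 - <<'E'
from meas import *
s=sense();p,d=capture('wrist');cv2.imwrite('pics/w4.png',cv2.cvtColor(p,cv2.COLOR_RGB2BGR))
ux=np.array([.9802,-.1979]);uy=np.array([.1979,.9802])
st=lambda P:np.c_[P[:,:2]@ux,P[:,:2]@uy]
m,c,P=meter(p,s)
uv=[[u,c[np.abs(c[:,0]-u)<.6][:,1].max()+.5] for u in list(range(300,500,10))]
F=st(plane('wrist',uv,.046,s));k=np.polyfit(F[:,1],F[:,0],1);print('front',np.degrees(np.arctan(k[0])),'s at t=-.05',np.polyval(k,-.05))
cc=big(orange(p));print(cc.min(0),cc.max(0));print('back',np.round(st(plane('wrist',[[256,cc[:,1].max()+.5]],.017,s)),4))
E
```

```text
front -0.030839426490448407 s at t=-.05 0.6186426997247347
[221. 171.] [291. 222.]
back [[0.581  0.0218]]
```

View pics/w4.png

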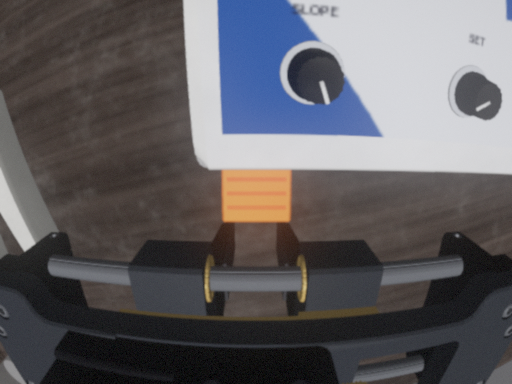

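The wedge is straight and under the case at columns 221–291, and the meter hasn't turned. Continuing in small steps.

```bash

python3 -m creep '0.025 0 0 0 0 0 0.45' | grep force; python3 -m creep '0 0 0 0 0 0 0.45' | grep force;python3 -m creep '0 0 0 0 0 0 0.45' | grep -E "force|pos"
```

```text
wrist_force: [0.1, 0.0, -0.3]
wrist_force: [1.2, -0.5, -0.6]
position: [0.5638, -0.0905, 0.0176]
wrist_force: [0.1, -0.7, -0.7]
```

```bash

python3 -m creep '0.025 0 0 0 0 0 0.45' | grep force; python3 -m creep '0 0 0 0 0 0 0.45' | grep force;python3 -m creep '0 0 0 0 0 0 0.45' | grep -E "force|pos"
```

```text
wrist_force: [-2.4, 1.1, 1.8]
wrist_force: [-1.5, -0.2, -0.5]
position: [0.5647, -0.0907, 0.0176]
wrist_force: [-0.8, 0.5, -0.1]
```

```bash

python3 -m creep '0.025 0 0 0 0 0 0.45' | grep force; python3 -m creep '0 0 0 0 0 0 0.45' | grep force;python3 -m creep '0 0 0 0 0 0 0.45' | grep -E "force|pos"
```

```text
wrist_force: [-4.3, 1.0, 1.7]
wrist_force: [-2.4, 0.8, 1.7]
position: [0.5657, -0.0909, 0.0176]
wrist_force: [-3.1, 0.8, 1.5]
```

The push rose to about 3 N over the last 2 mm, so the wedge is carrying the foot. I'll draw back and check.

```bash
python3 -m creep '-0.05 0 0 0 0 0 0.45;-0.2 0 0 0 0 0 0.45;-0.4 0 0 0 0 0 0.45;0 0 0 0 0 0 0.45;0 0 0 0 0 0 0.45'
python3 - <<'E'
from meas import *
s=sense();p,d=capture('wrist');cv2.imwrite('pics/w5.png',cv2.cvtColor(p,cv2.COLOR_RGB2BGR));np.save('pics/s5.npy',s,allow_pickle=True)
ux=np.array([.9802,-.1979]);uy=np.array([.1979,.9802])
st=lambda P:np.c_[P[:,:2]@ux,P[:,:2]@uy]
m,c,P=meter(p,s)
uv=[[u,c[np.abs(c[:,0]-u)<.6][:,1].max()+.5] for u in list(range(300,500,10))]
F=st(plane('wrist',uv,.046,s));k=np.polyfit(F[:,1],F[:,0],1);print('front',np.degrees(np.arctan(k[0])),'s at t=-.05',np.polyval(k,-.05), 't=.022',np.polyval(k,.022))
cc=big(orange(p));print(cc.min(0),cc.max(0));B=st(plane('wrist',[[cc[:,0].min()-.5,cc[:,1].max()+.5],[256,cc[:,1].max()+.5],[cc[:,0].max()+.5,cc[:,1].max()+.5]],.017,s));print('back',B)
E
```

```text
clock: 12.95
position: [0.5409, -0.0859, 0.0178]
eef_rot: [3.126, -0.314, 0.002]
wrist_force: [-0.4, -0.3, -1.2]
width: 0.268
front -0.070940425451236 s at t=-.05 0.618119975288076 t=.022 0.6180308288747461
[220. 122.] [292. 180.]
back [[0.58345686 0.04200497]
 [0.58341615 0.0217616 ]
 [0.58342387 0.00150238]]
```

View pics/w5.png

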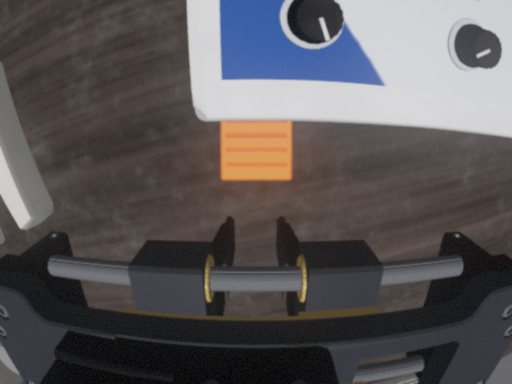

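The wedge stayed put, with its back edge at s = 583 mm, centred and square. The meter front hasn't moved. Next I'll go above the press spot, close the fingers, and tilt 16° to sit square on the slope.

```bash
python3 -m creep '0 0 -0.9 0 0 0 0.45;0 0 -0.9 0 0 0 1;0 0 -0.9 0 0 0 1;0.73 -0.01 0 0 0 0 1;0.73 -0.01 0 0 0 0 1;0.73 -0.01 0 0 0 0 1;0 0 0 0 0.178 0 1;0 0 0 0 0.178 0 1' 10
python3 -m creep '0 0 0 0 0 0 1;0 0 0 0 0 0 1;0 0 0 0 0 0 1'
python3 - <<'E'
from meas import *
s=sense();Rt=R.from_rotvec(s['eef_rot']).as_matrix();print(Rt.round(3))
p,d=capture('wrist');cv2.imwrite('pics/w6.png',cv2.cvtColor(p,cv2.COLOR_RGB2BGR));np.save('pics/s6.npy',s,allow_pickle=True)
p,d=capture('side');b=cv2.cvtColor(p,cv2.COLOR_RGB2BGR);cv2.imwrite('pics/sd6.png',cv2.resize(b[60:220,180:340],None,fx=3.7,fy=3.7,interpolation=cv2.INTER_CUBIC))
ux=np.array([.9802,-.1979]);uy=np.array([.1979,.9802]);tip=s['position']+.011*Rt[:,2];print('tip',tip[:2]@ux,tip[:2]@uy,tip[2])
tgt=np.r_[.6385*ux+.0235*uy,.055];dw=tgt-tip;print('tool shift to target',Rt.T@dw/.04, 'world down unit in tool',Rt.T@[0,0,-1]*.001/.04,'up 20mm before', Rt.T@(dw+[0,0,.02])/.04)
E
```

```text
clock: 14.0
position: [0.6272, -0.1021, 0.1256]
eef_rot: [3.066, -0.308, 0.439]
wrist_force: [1.5, -0.6, -0.8]
width: 0.002
clock: 14.38
position: [0.6272, -0.1022, 0.1257]
eef_rot: [3.068, -0.308, 0.431]
wrist_force: [1.0, 0.2, 0.6]
width: 0.006
[[ 0.942 -0.199  0.27 ]
 [-0.191 -0.98  -0.055]
 [ 0.275  0.    -0.961]]
tip 0.6379909106865753 0.02397450462759226 0.11516707647018998
tool shift to target [-0.40251308  0.01171409  1.44937238] world down unit in tool [-6.88230981e-03 -2.75215690e-06  2.40340135e-02] up 20mm before [-0.26486688  0.01176913  0.96869211]
```

View pics/w6.png

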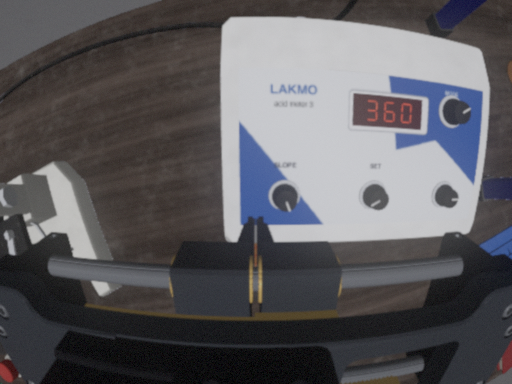

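View pics/sd6.png

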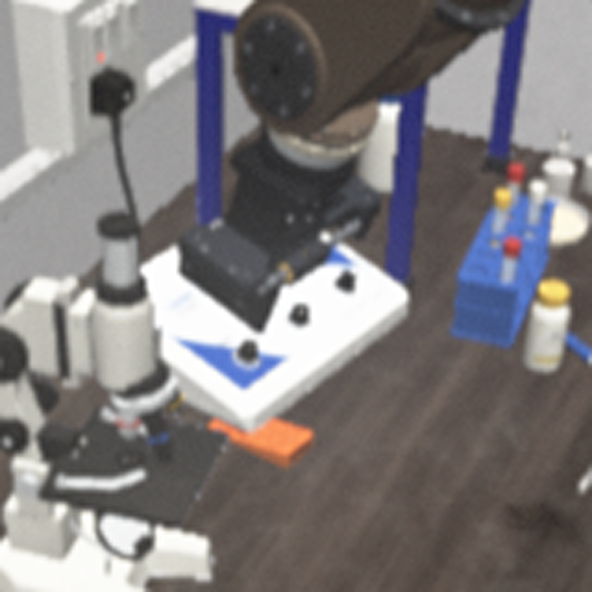

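The fingertips (254,220) are above the left front corner, clear of the knob at (285,195). In the side view the wedge sits under the case. Now straight down.

```bash
python3 -m creep '-0.172 0.006 0.6 0 0 0 1;-0.172 0.006 0.6 0 0 0 1;-0.014 0 0.048 0 0 0 1;0 0 0 0 0 0 1'
python3 -m creep '-0.014 0 0.048 0 0 0 1;-0.014 0 0.048 0 0 0 1;0 0 0 0 0 0 1'
python3 -m creep '-0.007 0 0.024 0 0 0 1' | grep -E "pos|force"
```

```text
clock: 14.98
position: [0.6267, -0.1025, 0.0742]
eef_rot: [3.068, -0.308, 0.432]
wrist_force: [0.2, -0.5, -0.0]
width: 0.008
clock: 15.35
position: [0.6263, -0.1024, 0.0699]
eef_rot: [3.068, -0.308, 0.432]
wrist_force: [-0.0, -0.3, 1.0]
width: 0.006
position: [0.6264, -0.1024, 0.0689]
wrist_force: [1.1, 0.1, -0.4]
```

Tips are at about z = 58 mm, and I expect contact near 55 mm.

```bash
python3 -m creep '-0.007 0 0.024 0 0 0 1' | grep -E "pos|force"
python3 -m creep '-0.007 0 0.024 0 0 0 1' | grep -E "pos|force"
python3 -m creep '0 0 0 0 0 0 1' | grep -E "pos|force"
```

```text
position: [0.6263, -0.1024, 0.0677]
wrist_force: [-0.2, 0.5, 0.1]
position: [0.6263, -0.1024, 0.0666]
wrist_force: [-0.4, 1.1, 0.5]
position: [0.6262, -0.1024, 0.0666]
wrist_force: [0.1, -0.1, 0.8]
```

```bash
python3 -m creep '-0.0035 0 0.012 0 0 0 1' | grep -E "pos|force"
python3 -m creep '0 0 0 0 0 0 1' | grep -E "pos|force"
```

```text
position: [0.6263, -0.1024, 0.0662]
wrist_force: [1.7, -0.2, -0.3]
position: [0.6263, -0.1024, 0.0662]
wrist_force: [-0.8, -0.4, 0.6]
```

```bash
python3 -m creep '-0.0035 0 0.012 0 0 0 1' | grep -E "pos|force"
python3 -m creep '0 0 0 0 0 0 1' | grep -E "pos|force"
```

```text
position: [0.6263, -0.1024, 0.0657]
wrist_force: [-0.0, -0.7, -0.4]
position: [0.6263, -0.1024, 0.0656]
wrist_force: [0.2, -0.6, -0.2]
```

```bash
python3 -m creep '-0.0035 0 0.012 0 0 0 1' | grep -E "pos|force"
python3 -m creep '0 0 0 0 0 0 1' | grep -E "pos|force"
```

```text
position: [0.6263, -0.1024, 0.0652]
wrist_force: [-1.2, -0.0, 0.4]
position: [0.6263, -0.1024, 0.0652]
wrist_force: [-0.5, 0.1, 0.9]
```

```bash
python3 -m creep '-0.0035 0 0.012 0 0 0 1' | grep -E "pos|force"
python3 -m creep '0 0 0 0 0 0 1' | grep -E "pos|force"
```

```text
position: [0.6263, -0.1024, 0.0647]
wrist_force: [0.2, -0.7, 0.8]
position: [0.6262, -0.1024, 0.0646]
wrist_force: [-0.0, 0.5, 0.2]
```

```bash
python3 -m creep '-0.0035 0 0.012 0 0 0 1' | grep -E "pos|force"
python3 -m creep '0 0 0 0 0 0 1' | grep -E "pos|force"
```

```text
position: [0.6263, -0.1024, 0.0643]
wrist_force: [-1.4, 1.3, 5.0]
position: [0.6263, -0.1024, 0.0643]
wrist_force: [-0.4, 0.9, 2.3]
```

```bash
python3 -m creep '-0.0035 0 0.012 0 0 0 1' | grep -E "pos|force"
python3 -m creep '0 0 0 0 0 0 1' | grep -E "pos|force"
```

```text
position: [0.6263, -0.1024, 0.0641]
wrist_force: [-3.9, 1.4, 9.7]
position: [0.6264, -0.1024, 0.0642]
wrist_force: [-2.5, 0.8, 7.0]
```

```bash
python3 -m creep '-0.0035 0 0.012 0 0 0 1' | grep -E "pos|force"
python3 -m creep '0 0 0 0 0 0 1' | grep -E "pos|force"
```

```text
position: [0.6264, -0.1024, 0.064]
wrist_force: [-5.9, 1.7, 14.4]
position: [0.6264, -0.1024, 0.0641]
wrist_force: [-5.0, 1.5, 11.2]
```

The contact is stiff: 11 N with about 0.3 mm of travel. Holding for over a second.

```bash
python3 -m creep '0 0 0 0 0 0 1;0 0 0 0 0 0 1;0 0 0 0 0 0 1;0 0 0 0 0 0 1;0 0 0 0 0 0 1;0 0 0 0 0 0 1' | grep -E "pos|force|clock"
python3 -m creep '0 0 0 0 0 0 1;0 0 0 0 0 0 1;0 0 0 0 0 0 1;0 0 0 0 0 0 1;0 0 0 0 0 0 1;0 0 0 0 0 0 1' | grep -E "pos|force|clock"
```

```text
clock: 18.35
position: [0.6264, -0.1024, 0.0641]
wrist_force: [-5.8, 1.2, 12.2]
clock: 19.1
position: [0.6263, -0.1023, 0.064]
wrist_force: [-4.6, 0.2, 11.7]
```

Steady at 12 N for 1.5 s with no movement. Now I'll lift straight up, untilt, and draw back to look.

```bash
python3 -m creep '0.007 0 -0.024 0 0 0 1;0.014 0 -0.048 0 0 0 1;0.08 0 -0.28 0 0 0 1;0.2 0 -0.7 0 0 0 1;0.2 0 -0.7 0 0 0 1;0.2 0 -0.7 0 -0.178 0 1;0 0 0 0 -0.178 0 1;-0.5 0 0 0 0 0 1'
python3 -m creep '-0.9 0 -0.4 0 0 0 1;-0.9 0 -0.4 0 0 0 1;-0.7 0 -0.4 0 0 0 1;0 0 0 0 0 0 1;0 0 0 0 0 0 1'
python3 - <<'E'
from meas import *
s=sense();p,d=capture('wrist');b=cv2.cvtColor(p,cv2.COLOR_RGB2BGR);cv2.imwrite('pics/w7.png',b)
ux=np.array([.9802,-.1979]);uy=np.array([.1979,.9802]);st=lambda P:np.c_[P[:,:2]@ux,P[:,:2]@uy]
m,c,P=meter(p,s)
uv=[[u,c[np.abs(c[:,0]-u)<.6][:,1].max()+.5] for u in list(range(300,390,6))]
F=st(plane('wrist',uv,.046,s));k=np.polyfit(F[:,1],F[:,0],1);print('front',np.degrees(np.arctan(k[0])),'s at',np.polyval(k,-.05),np.polyval(k,.022))
cc=big(orange(p));print(cc.min(0),cc.max(0));u=cc[:,0];v=cc[:,1].max()
print('back',st(plane('wrist',[[u.min()-.5,v+.5],[u.mean(),v+.5],[u.max()+.5,v+.5]],.017,s)))
p,d=capture('top');cv2.imwrite('pics/t7.png',cv2.cvtColor(p,cv2.COLOR_RGB2BGR))
p,d=capture('side');cv2.imwrite('pics/sd7.png',cv2.cvtColor(p,cv2.COLOR_RGB2BGR))
E
```

```text
clock: 20.1
position: [0.608, -0.0989, 0.1659]
eef_rot: [3.125, -0.314, 0.0]
wrist_force: [-0.7, 0.4, -1.0]
width: 0.006
clock: 20.72
position: [0.5091, -0.0787, 0.2135]
eef_rot: [3.126, -0.314, 0.002]
wrist_force: [0.1, 0.4, -0.0]
width: 0.002
front 0.12581573669276097 s at 0.6168962470149678 0.6170543519867338
[239.  85.] [273. 113.]
back [[0.58268722 0.04259413]
 [0.58257747 0.02207174]
 [0.58267313 0.00122685]]
```

View pics/w7.png

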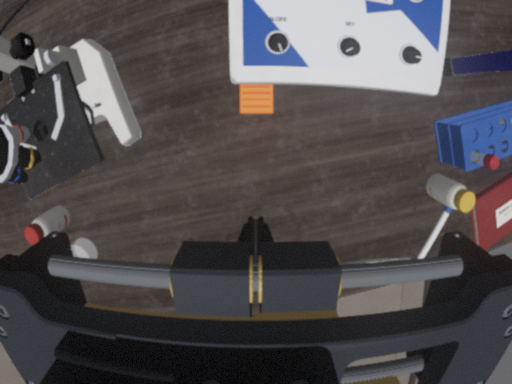

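View pics/sd7.png

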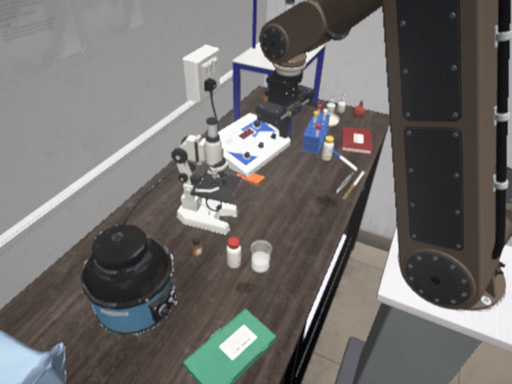

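The wedge at (256,98) is square under the case, the meter's front edge is where it was (s = 617 mm), and the bystanders are in place. Handing in.

```bash
python3 -c "from station import *
print(finish_job())"
```

```text
the job is handed in; nothing more can be done
None
```

The wedge is under the short foot, the corner passed the press check, and the job is handed in at about 21 s of the 56 s allowed.

- **Wedge:** I pushed it thin end first with two fingertips, which squared it to the meter. I stopped when the push rose from nothing to about 3 N over the last 2 mm. It is centred at 22 mm across, the same as my estimate of the foot's position. Nothing was picked up.
- **Press:** I pressed with the closed fingertips on the case above the foot at about 12 N for 1.5 s. The reading held steady and the case gave only about 0.3 mm as the force came on, so the corner no longer gives.
- **Last checks:** After drawing back, the meter's front edge was at 617 mm, the same as at the start, and its angle was within 0.2°. The wedge's back edge read 582.6 mm against 583.4 mm before the press, which is within the measuring error. The side view shows the bottles, beaker and box in place.

Two limits on these checks: the foot was never seen directly, because the case hides it, so contact is judged from the push force and the press. The wrist force also carried about 0.7 N of noise.

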